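# Click a food box lid shut all round

### The job

One of the two egg boxes has its lid laid on but not closed: the four hinged rim sections still stand up. With a fingertip, press each section down from above until it clicks shut, flush with the lid, all the way round. Only press: do not lift, tip or shove the box or press hard enough to crack it, and leave the closed box, the timer and the spice jar as they stand.

Things in the scene. Friction and masses are not known exactly. Their poses are not given: they have to be found in the camera images.
- food_box: the box to close: clear food box of boiled eggs, grey lid whose four rim sections stand up; loose, 0.7 to 1.1 kg. With the rim shut 142 mm (its x) by 182 mm (its y), 78 mm high. Origin: centre of the underside, z up. The lid's rounded corners and the frame round its window are fixed, tops 78 mm up; the window is sunk 7 mm. The hinged sections lie between the corners
- rim_front (a joint): hinge angle (rad) of the rim section on the long side facing its -x (towards the robot at yaw 0): 0 = clicked down, flush with the lid; starts standing up at 0.45 to 0.58, stop at 0.6. Stays about where it is left until the bead in its skirt meets the box's springy lip near 0.3; then resists a press from above with about 5 to 9 N; below about 0.2 (3 mm above flush at its middle) it snaps to 0 and stays shut
- rim_front_mid (a point): where to press that section: middle of its flat top flange (110 mm long, 24 mm wide from hinge to outer edge, 3 mm thick, 20 mm skirt below the outer edge). The point lies 15 mm out from the hinge and moves with the section: at (-62, 0, 78) mm in the food box's frame when shut, about 7 mm higher (outer edge 12 mm) when standing up
- rim_back (a joint): hinge angle (rad) of the rim section on the long side facing its +x: 0 = clicked down, flush with the lid; starts standing up at 0.45 to 0.58, stop at 0.6. Stays about where it is left until the bead in its skirt meets the box's springy lip near 0.3; then resists a press from above with about 5 to 9 N; below about 0.2 (3 mm above flush at its middle) it snaps to 0 and stays shut
- rim_back_mid (a point): where to press that section: middle of its flat top flange (110 mm long, 24 mm wide from hinge to outer edge, 3 mm thick, 20 mm skirt below the outer edge). The point lies 15 mm out from the hinge and moves with the section: at (62, 0, 78) mm in the food box's frame when shut, about 7 mm higher (outer edge 12 mm) when standing up
- rim_left (a joint): hinge angle (rad) of the rim section on the short side facing its +y: 0 = clicked down, flush with the lid; starts standing up at 0.45 to 0.58, stop at 0.6. Stays about where it is left until the bead in its skirt meets the box's springy lip near 0.3; then resists a press from above with about 5 to 9 N; below about 0.2 (3 mm above flush at its middle) it snaps to 0 and stays shut
- rim_left_mid (a point): where to press that section: middle of its flat top flange (70 mm long, 24 mm wide from hinge to outer edge, 3 mm thick, 20 mm skirt below the outer edge). The point lies 15 mm out from the hinge and moves with the section: at (0, 82, 78) mm in the food box's frame when shut, about 7 mm higher (outer edge 12 mm) when standing up
- rim_right (a joint): hinge angle (rad) of the rim section on the short side facing its -y: 0 = clicked down, flush with the lid; starts standing up at 0.45 to 0.58, stop at 0.6. Stays about where it is left until the bead in its skirt meets the box's springy lip near 0.3; then resists a press from above with about 5 to 9 N; below about 0.2 (3 mm above flush at its middle) it snaps to 0 and stays shut
- rim_right_mid (a point): where to press that section: middle of its flat top flange (70 mm long, 24 mm wide from hinge to outer edge, 3 mm thick, 20 mm skirt below the outer edge). The point lies 15 mm out from the hinge and moves with the section: at (0, -82, 78) mm in the food box's frame when shut, about 7 mm higher (outer edge 12 mm) when standing up
- shut_box: a second box of the same make and size (142 x 182 x 78 mm, long along its y), its rim already shut all round; loose, to be left alone. Origin at the centre of its underside
- timer: kitchen timer, 58 mm across, 46 mm high, standing loose between the boxes, to be left alone. Origin at the centre of its underside
- spice_jar_3: spice jar with dark cap, 44 mm across, 96 mm high, standing loose between or behind the boxes, to be left alone. Origin at the centre of its underside

How it is judged:
At the end, for the whole second after the job is handed in: All four rim sections are clicked down (hinge angles under 0.06 rad, outer edge within about 1.5 mm of flush); the food box stands flat and at rest on the worktop within 40 mm of where it started; the closed box, the timer and the spice jar are within 30 mm of where they stood (value of joint each of rim_front, rim_back, rim_left, rim_right below 0.06 rad and angle between food_box's own z axis and vertical below 0.05 rad and height (world z) of food_box below 0.006 m and distance of food_box from where it was at the start of the episode below 0.04 m and linear speed of food_box below 0.02 m/s and distance of each of shut_box, timer, spice_jar_3 from where it was at the start of the episode below 0.03 m); the robot touches nothing.
It fails at once if the food box is lifted or tipped (height (world z) of food_box above 0.02 m or angle between food_box's own z axis and vertical above 0.2 rad).
It fails at once if the food box is shoved more than 40 mm (distance of food_box from where it was at the start of the episode above 0.04 m).
It fails at once if the food box is pressed with more than 80 N, which would crack it (contact force between the arm and food_box above 80 N).
It fails at once if the closed box, the timer or the spice jar is moved more than 30 mm (distance of any of shut_box, timer, spice_jar_3 from where it was at the start of the episode above 0.03 m).
It also fails if it takes over 48 s, if anything falls off the work surface, if the arm or the gripper's body presses on something with over 40 N, if the wrist force passes 120 N, or if a joint passes its speed limit or range.

### The arm

A 6-joint arm with a two-finger parallel gripper is mounted at the origin on a cart in front of the work surface, level with it; the furniture and walls round the work are solid. World frame = base frame: x ahead of the robot, y to its left, z up, the work surface at z = 0. Lengths are in m, angles in rad, forces in N, time in s.
With the tool pointing down it reaches from about 0.3 to 0.95 m from the base axis. Payload 3.1 kg.
Tool frame: the origin (TCP) lies midway between the tips of the shut fingers; the grasp point (between the pads) lies 19 mm behind it; z points along the fingers, y is the line along which they close (so a half turn about z gives the same grasp; the last joint's range is limited). The gripper opens to 85 mm and grips with 20 to 120 N. Pads are 22 mm wide; open, the fingers measure 114 mm over their backs; the gripper's body (76 mm by 85 mm) begins 54 mm behind the grasp point. The pads swing forward as they close: fully open they stand 13 mm farther back than shut.
Start: joints at [1.185, 0.308, 1.634, -0, 1.2, -0.07], TCP at [0.194, 0.594, 0.231] pointing down, gripper open.
Joint ranges: [-3.06, 3.06], [-0.79, 1.96], [0.05, 2.63], [-1.19, 4.34], [0.05, 2.64], [-2.94, 2.94]. Speed limits (rad/s): [2.79, 2.79, 3.14, 3.14, 3.14, 3.14].

### API

Orientations are given as a unit quaternion [x, y, z, w].
In Python, from rig import monitor, viewer, ticket gives the robot as it stands.
- The arm moves only by the tool apply_moves, never from a script. Its arguments are lists of equal length, an entry for each row: "xyz": the shift along the tool's x, y, z scaled (see below), a list of three; "turn": the turn, a rotation vector about the tool's x, y, z scaled (see below), a list of three; "fingers": the gripper's target within -1 to 1 (fully open at 1, half-way at 0, shut at -1). A call has 1 to 5 rows; each row shifts and turns the commanded pose from where the row before left it, along the tool's axes as they then stand; what a row does not reach is not made up. The controller multiplies each number of a shift by 0.06 m and each number of a turn by 360 degrees. A row lasts 1/8 s, in which the tool goes at most 62.5 mm and 10.7 degrees, less where a joint would pass 70% of its speed; a pose out of reach is approached as far as the arm can. A call with a number of a shift or a turn outside -1 to 1 is refused whole. A call with a gripper value outside its range is refused whole. The fingers move at their own pace and stop on an object; the grip force is fixed at half the most. Time passes only in rows, so rows that do not move let the fingers close. It gives the time, the measured TCP pose, the force, the opening and the grip force at its end, in the units of the state.
- monitor.sense(): the state, without advancing time (a new reading comes with each control period).
- viewer.grab_frame(name): name is "scene" or "top" or "wrist"; returns (picture, depth): 400x640x3 uint8, red, green, blue; 400x640 float32, m along the optical axis (not along the pixel's ray), 0 where there is no reading.
- viewer.get_calibration(name): a dict with "vertical_fov" (degrees; the focal length in pixels is half the picture's height over the tangent of half this angle, whatever the lens; pixels are square), "cx", "cy" (the principal point, pixels), "extrinsics" (4x4, takes a point from world to camera coordinates). Camera axes: x right, y down, z forward; pixel columns grow to the right and rows downward; lengths in m; the calibration is good to about 2 mm. A picture is of the moment at which its call begins: read the wrist's pose just before it. get_calibration takes no time and is no camera call; for the wrist camera it gives the pose at the moment of the call.
- ticket.hand_in(): hands the job in; it is judged then, once.
The state is a dict: "time": time; "joint_positions": joint angles; "dq": joint speeds; "joint_torque": joint torques, N m; "position": TCP position; "tool_rot": TCP orientation; "force": force on the tool from outside, world axes, zero at the start; "moment": the same for the moment, N m; "opening": finger opening in m; "grip_force": force on a finger pad.
Only numpy, scipy, OpenCV 4.12 (cv2) and the standard library are available. Lean on these libraries where they do the work, as an engineer would, in place of code of your own. Each camera call takes 0.05 s, during which the arm holds its last target. There are 200 camera calls.

## Working session

There is one attempt and no reset: what is moved stays moved. The work goes in short steps, Python scripts to look and compute and a tool call to move; the robot and the scene stay as the last step left them, time stands still between calls to the robot, and variables do not carry over. Pictures are saved under pics/ and viewed, at most 10 in all, crops included, and the job is handed in when it is done.

Besides the shell and the picture viewer there is one more tool, called after "Request:" in YAML: its name, and indented under it one key for each argument. apply_moves: Moves the arm, as the interface text tells. Its arguments: {"type":"object","properties":{"xyz":{"type":"array","items":{"type":"array","items":{"type":"number"}}},"turn":{"type":"array","items":{"type":"array","items":{"type":"number"}}},"fingers":{"type":"array","items":{"type":"number"}}},"required":["xyz","turn","fingers"]}

```bash
mkdir -p pics
cat > h.py <<'E'
import numpy as np,cv2
from rig import monitor,viewer,ticket
def cloud(name):
    c=viewer.get_calibration(name); im,d=viewer.grab_frame(name)
    f=200/np.tan(np.radians(c["vertical_fov"])/2)
    v,u=np.mgrid[0:400,0:640]
    P=np.stack([(u-c["cx"])/f*d,(v-c["cy"])/f*d,d,np.ones_like(d)],-1)
    W=P@np.linalg.inv(np.array(c["extrinsics"])).T
    return im,d,W[...,:3]
E
python3 - <<'E'
from h import *
print(monitor.sense())
a=[]
for n in("top","scene"):
    im,d,W=cloud(n); np.savez(n,im=im,d=d,W=W); cv2.imwrite(f"pics/{n}0.png",im[...,::-1]); c=viewer.get_calibration(n); print(n,np.linalg.inv(c["extrinsics"])[:3].round(3).tolist(),c["vertical_fov"])
E
```

```text
{'time': 0.0, 'joint_positions': array([ 1.18529482e+00,  3.08992350e-01,  1.63519213e+00, -5.36855214e-06,
        1.19970724e+00, -6.96968419e-02]), 'dq': array([ 0.00087818, -0.00098455, -0.00067476, -0.00058173,  0.00222251,
        0.00034944]), 'joint_torque': array([-3.57251229e-04, -4.15258956e+01, -2.76660866e+01, -1.72584218e-04,
        1.02082134e-02, -9.65769289e-06]), 'position': array([0.19382789, 0.59331675, 0.23005231]), 'tool_rot': array([ 1.57245914e-01,  9.87558809e-01, -1.12044861e-03, -2.56943081e-04]), 'force': array([ 0.72421192,  0.64468506, -0.41700537]), 'moment': array([ 0.02834388,  0.02197985, -0.00178609]), 'grip_force': 0.0, 'opening': 0.08565530337702117}
top [[0.008, -0.98, 0.199, 0.316], [-1.0, -0.008, 0.004, -0.013], [-0.002, -0.199, -0.98, 1.275]] 44.72338992999582
scene [[0.564, -0.519, 0.642, 0.011], [-0.826, -0.338, 0.451, -0.404], [-0.017, -0.785, -0.619, 0.61]] 57.14353329621291
```

View pics/top0.png

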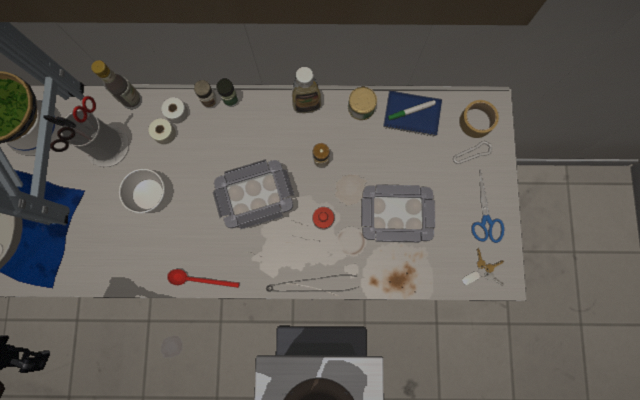

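View pics/scene0.png

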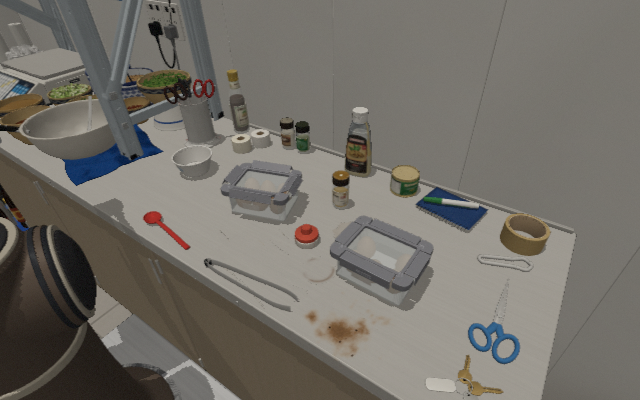

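The top view shows two grey-lidded boxes, a rotated one at about (254,194) and one nearly axis-aligned along the image horizontal at (398,213). The timer is at (323,217) and the jar at (321,154). The scene view shows the same boxes at (262,190) and (380,255). I'll use the depth data to find out which one is open.

Run:
```python
from h import *
for n,rects in (("top",[(205,305,150,240),(350,445,175,250)]),("scene",[(215,310,150,225),(325,440,210,305)])):
    D=np.load(n+".npz"); W=D["W"]
    for u0,u1,v0,v1 in rects:
        S=W[v0:v1,u0:u1].reshape(-1,3); im=D["im"][v0:v1,u0:u1].reshape(-1,3).astype(int)
        k=(S[:,2]>.062)&(S[:,2]<.11); S=S[k]
        r=cv2.minAreaRect(S[:,:2].astype(np.float32)*1000)
        c=np.array(r[0])/1000; b=cv2.boxPoints(r)/1000
        print(n,len(S),"c",c.round(4),"size",np.round(r[1],1),"ang",r[2],"z pct",np.percentile(S[:,2],[5,25,50,75,95,99]).round(4))
        e=[b[1]-b[0],b[2]-b[1]]
        e.sort(key=np.linalg.norm); ex=e[0]/np.linalg.norm(e[0])
        if ex[0]<0: ex=-ex
        ey=np.array([-ex[1],ex[0]]); print(" yaw",np.degrees(np.arctan2(ex[1],ex[0])))
        L=np.c_[(S[:,:2]-c)@ex,(S[:,:2]-c)@ey]
        for nm,a,s in(("front",0,-1),("back",0,1),("left",1,1),("right",1,-1)):
            t=L[:,a]*s; o=abs(L[:,1-a]); h=.071 if a==0 else .091; w=.045 if a==0 else .028
            print("  ",nm,[(round(float(np.median(S[m,2])),4),int(m.sum())) for lo in np.arange(h-.028,h+.004,.006) for m in [(t>lo)&(t<lo+.006)&(o<w)] if m.any()])
for n in("timer",(323,217)),("jar",(321,154)):
    W=np.load("top.npz")["W"];u,v=n[1];print(n,W[v,u].round(3))
```

```text
top 4182 c [0.5524 0.1711] size [156.  196.1] ang 17.789779663085938 z pct [0.0686 0.0722 0.0774 0.0821 0.0889 0.0914]
 yaw 17.78978
   front [(0.078, 83), (0.0808, 79), (0.0837, 77), (0.0874, 78), (0.0849, 111), (0.0746, 91)]
   back [(0.0782, 83), (0.0819, 101), (0.085, 94), (0.0884, 93), (0.0847, 43), (0.0759, 26)]
   left [(0.0789, 54), (0.0817, 58), (0.085, 57), (0.0889, 58), (0.0842, 38), (0.0758, 26)]
   right [(0.078, 52), (0.0808, 51), (0.0845, 51), (0.0885, 51), (0.0857, 52), (0.0775, 45)]
top 3973 c [ 0.5055 -0.1932] size [182.8 142.7] ang 88.76183319091797 z pct [0.0681 0.0716 0.0758 0.0784 0.0812 0.0828]
 yaw -1.2381672
   front [(0.0784, 87), (0.0781, 87), (0.0777, 92), (0.078, 86), (0.0765, 84)]
   back [(0.078, 82), (0.0786, 82), (0.078, 86), (0.0785, 84), (0.0773, 53)]
   left [(0.077, 47), (0.0781, 62), (0.0778, 43), (0.0785, 62), (0.0752, 48)]
   right [(0.0773, 48), (0.0781, 53), (0.0778, 57), (0.0783, 46), (0.0777, 43)]
scene 2679 c [0.5497 0.1671] size [155.2 195.7] ang 19.110313415527344 z pct [0.0688 0.0708 0.0767 0.0809 0.0872 0.0889]
 yaw 19.110315
   front 
[... 194 characters left out ...]
, 41), (0.0829, 39), (0.0863, 50), (0.0873, 5), (0.0698, 5)]
   right [(0.0777, 27), (0.0809, 25), (0.0847, 25), (0.088, 34), (0.0835, 60), (0.0747, 41)]
scene 4896 c [ 0.5032 -0.1958] size [183. 145.] ang 88.20881652832031 z pct [0.0688 0.071  0.0765 0.0778 0.0789 0.0796]
 yaw -1.7911829
   front [(0.0776, 107), (0.0778, 112), (0.0777, 108), (0.0777, 114), (0.0721, 299)]
   back [(0.0778, 82), (0.0777, 89), (0.0778, 79), (0.0777, 79), (0.0773, 59)]
   left [(0.0773, 50), (0.0771, 50), (0.0779, 50), (0.0776, 55), (0.0779, 33)]
   right [(0.0777, 66), (0.0781, 67), (0.0781, 76), (0.0778, 70), (0.0766, 87)]
('timer', (323, 217)) [ 0.497 -0.007  0.044]
('jar', (321, 154)) [ 0.649 -0.001  0.097]
```

The left box is the open one: its rim is 8–10 mm high all round. Its centre is about (0.551, 0.169) and its yaw about 18°. I'll shut the fingers and align the tool so that tool x = −ex and tool y = ey.

Request:
apply_moves:
  xyz:
    - [0,0,0]
    - [0,0,0]
    - [0,0,0]
    - [0,0,0]
    - [0,0,0]
  turn:
    - [0,0,-0.025]
    - [0,0,-0.025]
    - [0,0,-0.025]
    - [0,0,-0.025]
    - [0,0,0]
  fingers: [-1,-1,-1,-1,-1]

```text
time: 0.72
position: [0.194, 0.5937, 0.2306]
tool_rot: [-0.155, 0.988, -0.001, -0.0]
force: [-0.6, 1.1, -0.2]
opening: -0.0002
grip_force: 0.0
```

```bash
cat > g.py <<'E'
from h import *
from scipy.spatial.transform import Rotation as R
import sys
def report(c=(.551,.169),yaw=np.radians(18.2)):
    s=monitor.sense(); r=R.from_quat(s["tool_rot"]); p=s["position"]
    ex=np.array([np.cos(yaw),np.sin(yaw),0]);ey=np.array([-ex[1],ex[0],0]);C=np.array([*c,0])
    print("t",round(float(s["time"]),2),"p",p.round(4),"F",s["force"].round(1),"open",s["opening"],"xax ang",np.degrees(np.arctan2(*r.as_matrix()[[1,0],0])).round(2),"tilt",r.as_matrix()[2,2].round(5))
    for n,o in dict(front=-.063*ex,back=.063*ex,left=.083*ey,right=-.083*ey).items():
        g=C+o+[0,0,.11]; print(n,g.round(3),(r.inv().apply(g-p)/.06).round(3))
if __name__=="__main__": report()
E
python3 g.py
```

```text
t 0.72 p [0.194  0.5937 0.2306] F [-0.6  1.1 -0.2] open -0.00019811963175495222 xax ang -162.2 tilt -1.0
front [0.491 0.149 0.11 ] [-2.453 -8.564  2.016]
back [0.611 0.189 0.11 ] [-4.553 -8.55   2.015]
left [0.525 0.248 0.11 ] [-3.494 -7.174  2.014]
right [0.577 0.09  0.11 ] [-3.513 -9.94   2.017]
```

Request:
apply_moves:
  xyz:
    - [-0.4,-0.8,0]
    - [-0.4,-0.8,0]
    - [-0.4,-0.8,0]
    - [-0.4,-0.8,0]
    - [-0.4,-0.8,0]
  turn:
    - [0,0,0]
    - [0,0,0]
    - [0,0,0]
    - [0,0,0]
    - [0,0,0]
  fingers: [-1,-1,-1,-1,-1]

```text
time: 1.35
position: [0.3831, 0.4012, 0.2312]
tool_rot: [-0.154, 0.988, 0.0, 0.0]
force: [0.5, -0.6, -0.5]
opening: -0.0
grip_force: 0.0
```

Request:
apply_moves:
  xyz:
    - [-0.4,-0.8,0.3]
    - [-0.4,-0.8,0.3]
    - [-0.4,-0.8,0.3]
    - [-0.3,-0.8,0.5]
    - [0,0,0.5]
  turn:
    - [0,0,0]
    - [0,0,0]
    - [0,0,0]
    - [0,0,0]
    - [0,0,0]
  fingers: [-1,-1,-1,-1,-1]

```text
time: 1.98
position: [0.5295, 0.2446, 0.1167]
tool_rot: [-0.152, 0.988, -0.0, 0.001]
force: [0.0, 0.2, 0.1]
opening: -0.0002
grip_force: 0.0
```

```bash
python3 g.py
python3 - <<'E'
from h import *
im,d,W=cloud("scene"); cv2.imwrite("pics/s1.png",cv2.resize(im[100:280,180:420,::-1],None,fx=3,fy=3))
E
```

```text
t 1.98 p [0.5295 0.2446 0.1167] F [0.  0.2 0.1] open -0.0002175831206240545 xax ang -162.54 tilt -1.0
front [0.491 0.149 0.11 ] [ 1.087 -1.324  0.111]
back [0.611 0.189 0.11 ] [-1.013 -1.296  0.115]
left [0.525 0.248 0.11 ] [0.055 0.073 0.112]
right [0.577 0.09  0.11 ] [ 0.019 -2.693  0.114]
```

View pics/s1.png

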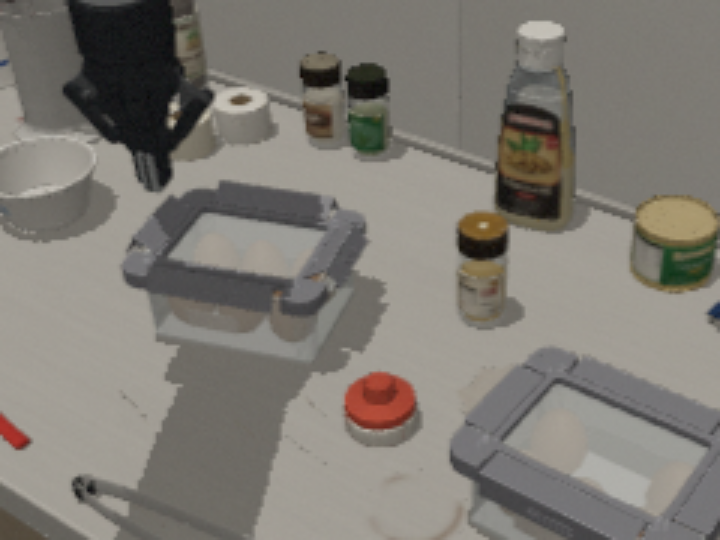

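The shut fingertips hover above the left section, at crop pixel (150,185). I'll lower them in small steps and watch the force.

Request:
apply_moves:
  xyz:
    - [0.05,0.07,0.2]
    - [0,0,0.15]
    - [0,0,0.05]
    - [0,0,0.05]
    - [0,0,0]
  turn:
    - [0,0,0]
    - [0,0,0]
    - [0,0,0]
    - [0,0,0]
    - [0,0,0]
  fingers: [-1,-1,-1,-1,-1]

```text
time: 2.65
position: [0.5228, 0.251, 0.0907]
tool_rot: [-0.156, 0.988, 0.0, 0.0]
force: [0.4, 0.5, 0.8]
opening: -0.0003
grip_force: 0.0
```

Request:
apply_moves:
  xyz:
    - [0,0,0.03]
    - [0,0,0.03]
    - [0,0,0.03]
    - [0,0,0]
  turn:
    - [0,0,0]
    - [0,0,0]
    - [0,0,0]
    - [0,0,0]
  fingers: [-1,-1,-1,-1]

```text
time: 3.15
position: [0.5229, 0.2508, 0.085]
tool_rot: [-0.156, 0.988, 0.0, 0.0]
force: [0.3, 1.2, 1.4]
opening: 0.0
grip_force: 0.6
```

Request:
apply_moves:
  xyz:
    - [0,-0.03,0.03]
    - [0,0,0.03]
    - [0,0,0]
  turn:
    - [0,0,0]
    - [0,0,0]
    - [0,0,0]
  fingers: [-1,-1,-1]

```text
time: 3.52
position: [0.5233, 0.2505, 0.0825]
tool_rot: [-0.155, 0.988, 0.001, 0.0]
force: [-2.5, 4.7, 5.8]
opening: -0.0001
grip_force: 3.1
```

Request:
apply_moves:
  xyz:
    - [0,0,0.03]
    - [0,0,0]
  turn:
    - [0,0,0]
    - [0,0,0]
  fingers: [-1,-1]

```text
time: 3.78
position: [0.5228, 0.2484, 0.079]
tool_rot: [-0.156, 0.988, -0.001, -0.0]
force: [0.4, 0.1, -0.7]
opening: -0.0003
grip_force: 0.0
```

The force dropped at z = 0.079, so the left section has clicked. Next I'll raise the tool and go to the front.

Request:
apply_moves:
  xyz:
    - [0,0,-0.5]
    - [0.34,-0.47,0]
    - [0.34,-0.47,0]
    - [0.34,-0.47,0]
    - [0,0,0]
  turn:
    - [0,0,0]
    - [0,0,0]
    - [0,0,0]
    - [0,0,0]
    - [0,0,0]
  fingers: [-1,-1,-1,-1,-1]

```text
time: 4.4
position: [0.4893, 0.1473, 0.1085]
tool_rot: [-0.154, 0.988, -0.0, -0.002]
force: [0.2, 0.8, -0.4]
opening: 0.0002
grip_force: 0.0
```

```bash
python3 g.py
python3 - <<'E'
from h import *
im,d,W=cloud("scene"); cv2.imwrite("pics/s2.png",cv2.resize(im[100:280,180:420,::-1],None,fx=3,fy=3))
E
```

```text
t 4.4 p [0.4893 0.1473 0.1085] F [ 0.2  0.8 -0.4] open 0.00015050154414576245 xax ang -162.25 tilt -0.99999
front [0.491 0.149 0.11 ] [-0.04   0.022 -0.025]
back [0.611 0.189 0.11 ] [-2.14   0.039 -0.031]
left [0.525 0.248 0.11 ] [-1.079  1.414 -0.029]
right [0.577 0.09  0.11 ] [-1.101 -1.353 -0.027]
```

View pics/s2.png

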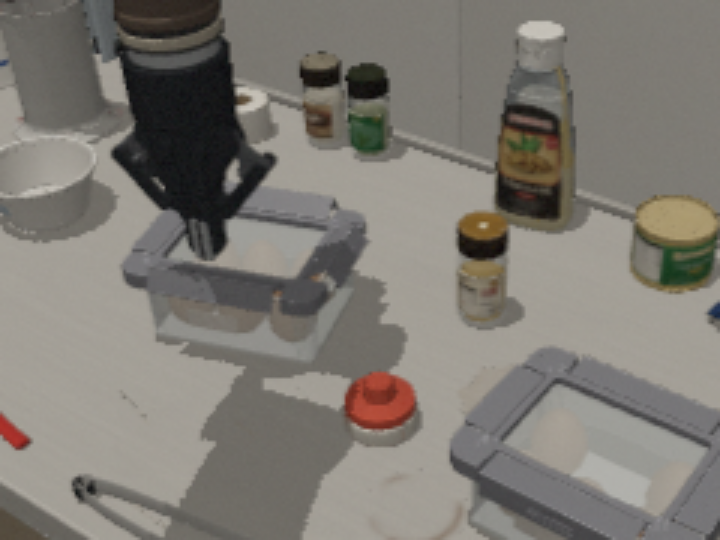

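The left section now lies flat in the picture, at crop pixel (160,240), and the tip is over the front flange. I'll press the front.

Request:
apply_moves:
  xyz:
    - [-0.03,0.02,0.2]
    - [0,0,0.12]
    - [0,0,0.06]
    - [0,0,0.04]
    - [0,0,0]
  turn:
    - [0,0,0]
    - [0,0,0]
    - [0,0,0]
    - [0,0,0]
    - [0,0,0]
  fingers: [-1,-1,-1,-1,-1]

```text
time: 5.08
position: [0.4923, 0.1518, 0.0845]
tool_rot: [-0.156, 0.988, 0.0, -0.0]
force: [-1.6, -0.3, 2.3]
opening: -0.0001
grip_force: 1.1
```

Request:
apply_moves:
  xyz:
    - [0,0,0.03]
    - [0,0,0.03]
    - [0,0,0]
  turn:
    - [0,0,0]
    - [0,0,0]
    - [0,0,0]
  fingers: [-1,-1,-1]

```text
time: 5.45
position: [0.4923, 0.1515, 0.0807]
tool_rot: [-0.156, 0.988, 0.0, 0.0]
force: [-1.1, 0.5, 1.5]
opening: 0.0004
grip_force: 0.7
```

Request:
apply_moves:
  xyz:
    - [0,0,0.03]
    - [0,0,0.02]
    - [0,0,0]
  turn:
    - [0,0,0]
    - [0,0,0]
    - [0,0,0]
  fingers: [-1,-1,-1]

```text
time: 5.82
position: [0.4927, 0.1513, 0.078]
tool_rot: [-0.156, 0.988, -0.0, 0.0]
force: [-1.4, 0.2, 4.3]
opening: 0.0002
grip_force: 2.0
```

Request:
apply_moves:
  xyz:
    - [0,0,0.02]
    - [0,0,0.02]
    - [0,0,0]
  turn:
    - [0,0,0]
    - [0,0,0]
    - [0,0,0]
  fingers: [-1,-1,-1]

```text
time: 6.2
position: [0.4927, 0.1514, 0.0778]
tool_rot: [-0.156, 0.988, -0.0, -0.0]
force: [-6.4, -1.3, 18.7]
opening: -0.0002
grip_force: 9.3
```

Request:
apply_moves:
  xyz:
    - [0,0,-0.6]
    - [-0.34,-0.47,0]
    - [-0.34,-0.47,0]
    - [-0.34,-0.47,0]
    - [0,0,0]
  turn:
    - [0,0,0]
    - [0,0,0]
    - [0,0,0]
    - [0,0,0]
    - [0,0,0]
  fingers: [-1,-1,-1,-1,-1]

```text
time: 6.82
position: [0.5788, 0.0882, 0.1112]
tool_rot: [-0.154, 0.988, -0.0, 0.001]
force: [-0.5, 0.3, 0.0]
opening: -0.0001
grip_force: 0.0
```

Request:
apply_moves:
  xyz:
    - [0,0,0.2]
    - [0,0,0.12]
    - [0,0,0.03]
    - [0,0,0]
  turn:
    - [0,0,0]
    - [0,0,0]
    - [0,0,0]
    - [0,0,0]
  fingers: [-1,-1,-1,-1]

```text
time: 7.32
position: [0.5759, 0.09, 0.0899]
tool_rot: [-0.156, 0.988, 0.0, -0.0]
force: [0.8, -0.1, -0.2]
opening: 0.0003
grip_force: 0.0
```

```bash
python3 g.py
```

```text
t 7.33 p [0.5759 0.09   0.0899] F [ 0.8 -0.1 -0.2] open 0.0003137692298903478 xax ang -162.06 tilt -1.0
front [0.491 0.149 0.11 ] [ 1.04   1.375 -0.334]
back [0.611 0.189 0.11 ] [-1.06   1.385 -0.336]
left [0.525 0.248 0.11 ] [-0.003  2.763 -0.334]
right [0.577 0.09  0.11 ] [-0.016 -0.003 -0.335]
```

Request:
apply_moves:
  xyz:
    - [0,0,0.04]
    - [0,0,0.04]
    - [0,0,0.03]
    - [0,0,0.03]
    - [0,0,0]
  turn:
    - [0,0,0]
    - [0,0,0]
    - [0,0,0]
    - [0,0,0]
    - [0,0,0]
  fingers: [-1,-1,-1,-1,-1]

```text
time: 7.95
position: [0.5773, 0.089, 0.083]
tool_rot: [-0.156, 0.988, -0.001, 0.001]
force: [-1.9, -2.8, 5.4]
opening: 0.0001
grip_force: 2.8
```

Request:
apply_moves:
  xyz:
    - [0,0,0.03]
    - [0,0,0.03]
    - [0,0,0.03]
    - [0,0,0]
  turn:
    - [0,0,0]
    - [0,0,0]
    - [0,0,0]
    - [0,0,0]
  fingers: [-1,-1,-1,-1]

```text
time: 8.45
position: [0.5766, 0.0898, 0.0778]
tool_rot: [-0.156, 0.988, 0.0, -0.0]
force: [-3.8, -0.8, 9.5]
opening: -0.0001
grip_force: 5.1
```

Request:
apply_moves:
  xyz:
    - [0,0,-0.6]
    - [-0.35,0.46,0]
    - [-0.35,0.46,0]
    - [-0.35,0.47,0]
    - [0,0,0]
  turn:
    - [0,0,0]
    - [0,0,0]
    - [0,0,0]
    - [0,0,0]
    - [0,0,0]
  fingers: [-1,-1,-1,-1,-1]

```text
time: 9.07
position: [0.611, 0.1909, 0.1119]
tool_rot: [-0.157, 0.988, 0.001, 0.0]
force: [-0.8, -0.3, 0.6]
opening: -0.0004
grip_force: 0.0
```

Request:
apply_moves:
  xyz:
    - [0,0,0.2]
    - [0,0,0.12]
    - [0,0,0.06]
    - [0,0,0.03]
    - [0,0,0]
  turn:
    - [0,0,0]
    - [0,0,0]
    - [0,0,0]
    - [0,0,0]
    - [0,0,0]
  fingers: [-1,-1,-1,-1,-1]

```text
time: 9.7
position: [0.6108, 0.188, 0.0878]
tool_rot: [-0.155, 0.988, 0.0, -0.0]
force: [-0.1, 0.6, -0.4]
opening: -0.0001
grip_force: 0.0
```

```bash
python3 g.py
```

```text
t 9.7 p [0.6108 0.188  0.0878] F [-0.1  0.6 -0.4] open -7.179713598695635e-05 xax ang -162.12 tilt -1.0
front [0.491 0.149 0.11 ] [ 2.096e+00 -2.000e-03 -3.690e-01]
back [0.611 0.189 0.11 ] [-0.004  0.01  -0.37 ]
left [0.525 0.248 0.11 ] [ 1.054  1.387 -0.369]
right [0.577 0.09  0.11 ] [ 1.038 -1.379 -0.37 ]
```

Request:
apply_moves:
  xyz:
    - [0,0,0.04]
    - [0,0,0.04]
    - [0,0,0.03]
    - [0,0,0]
  turn:
    - [0,0,0]
    - [0,0,0]
    - [0,0,0]
    - [0,0,0]
  fingers: [-1,-1,-1,-1]

```text
time: 10.2
position: [0.6124, 0.1887, 0.083]
tool_rot: [-0.156, 0.988, 0.0, 0.002]
force: [0.5, -0.6, 4.8]
opening: -0.0
grip_force: 2.6
```

Request:
apply_moves:
  xyz:
    - [0,0,0.03]
    - [0,0,0.03]
    - [0,0,0.02]
    - [0,0,0]
  turn:
    - [0,0,0]
    - [0,0,0]
    - [0,0,0]
    - [0,0,0]
  fingers: [-1,-1,-1,-1]

```text
time: 10.7
position: [0.6112, 0.1885, 0.0779]
tool_rot: [-0.156, 0.988, 0.0, 0.0]
force: [-2.3, -0.3, 8.3]
opening: 0.0
grip_force: 4.4
```

Now I'll raise the tool, move it out of the camera's view and verify.

Request:
apply_moves:
  xyz:
    - [0,0,-0.6]
    - [0,0,-0.8]
    - [0,0.5,-0.8]
    - [0.2,0.9,0]
    - [0.2,0.9,0]
  turn:
    - [0,0,0]
    - [0,0,0]
    - [0,0,0]
    - [0,0,0]
    - [0,0,0]
  fingers: [-1,-1,-1,-1,-1]

```text
time: 11.32
position: [0.5448, 0.3131, 0.2087]
tool_rot: [-0.155, 0.988, 0.0, -0.0]
force: [0.4, -0.4, 0.3]
opening: 0.0003
grip_force: 0.0
```

Request:
apply_moves:
  xyz:
    - [0.3,0.8,0]
    - [0.3,0.8,0]
    - [0.3,0.8,0]
    - [0,0,0]
  turn:
    - [0,0,0]
    - [0,0,0]
    - [0,0,0]
    - [0,0,0]
  fingers: [-1,-1,-1,-1]

```text
time: 11.82
position: [0.4465, 0.4349, 0.2073]
tool_rot: [-0.158, 0.987, -0.0, -0.001]
force: [0.3, -0.1, 0.4]
opening: 0.0001
grip_force: 0.0
```

Run:
```python
from h import *
for n,(u0,u1,v0,v1) in (("scene",(215,310,150,225)),("top",(205,305,150,240))):
    im,d,W=cloud(n); S=W[v0:v1,u0:u1].reshape(-1,3); S=S[(S[:,2]>.062)&(S[:,2]<.11)]
    r=cv2.minAreaRect(S[:,:2].astype(np.float32)*1000); c=np.array([.5515,.1695]);a=np.radians(18.2)
    print(n,r,np.percentile(S[:,2],[50,95,99]).round(4))
    ex=np.array([np.cos(a),np.sin(a)]);ey=np.array([-ex[1],ex[0]])
    L=np.c_[(S[:,:2]-c)@ex,(S[:,:2]-c)@ey]
    for nm,k,s in(("front",0,-1),("back",0,1),("left",1,1),("right",1,-1)):
        h=(.058,.068) if k==0 else (.078,.088); t=L[:,k]*s; m=(t>h[0])&(t<h[1])&(abs(L[:,1-k])<.03)
        print(nm,m.sum(),np.median(S[m,2]).round(4))
    cv2.imwrite(f"pics/{n}9.png",cv2.resize(im[100:280,180:420,::-1],None,fx=3,fy=3))
```

```text
scene ((549.63330078125, 167.25363159179688), (145.45193481445312, 183.2015380859375), 18.12929344177246) [0.0758 0.0784 0.0791]
front 63 0.0771
back 45 0.0769
left 45 0.0774
right 57 0.0771
top ((551.9772338867188, 170.4925079345703), (143.3392333984375, 182.98167419433594), 17.776525497436523) [0.0759 0.0812 0.083 ]
front 96 0.0777
back 92 0.0779
left 95 0.0779
right 93 0.0783
```

View pics/scene9.png

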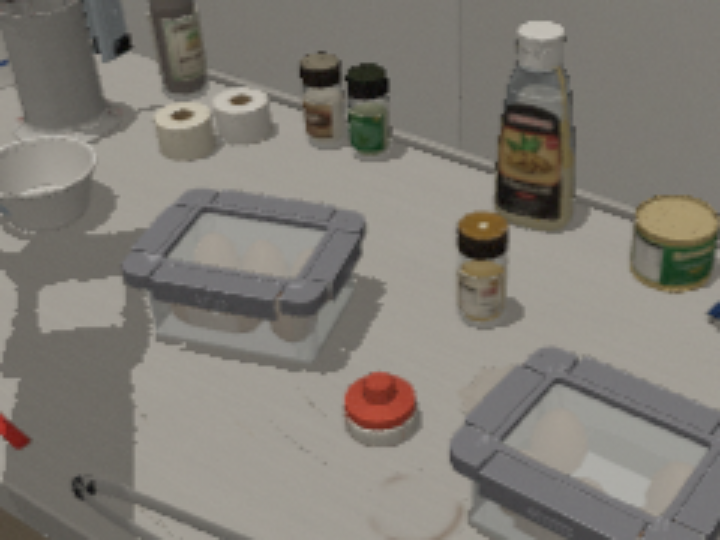

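All four sections lie flush at 77–78 mm. The box is where it started, at crop pixel (245,265), and the other objects haven't moved.

```bash
python3 -c "
from rig import ticket
print(ticket.hand_in())"
```

```text
the job is handed in; nothing more can be done
None
```

I pressed all four rim sections shut and handed the job in at about 12 s; depth images show them flush at 77–78 mm, the box did not measurably move, the other objects look unmoved, and the hand-in returned no verdict.

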